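Turn the condiment carousel to the shaker and bolt it

TASK

With the fingertips, push the condiment carousel gently round by the posts on its rim until the compartment with the tall glass shaker faces the front, where the black-knobbed sliding bolt is. Then push the bolt by its knob fully home into the rim's notch, so that the carousel is locked there, and draw back clear of it. Do not press on, lift or tip the goods standing in the compartments, and leave the other things on the counter where they are.

Things in the scene. Friction and masses are not known exactly. Their poses are not given: they have to be found in the camera images.
- carousel_base: Fixed foot of the carousel, black, 224 mm across, 16 mm high. Origin: on the turning axis, at counter height. Its -x axis points to the carousel's front (toward the robot, give or take 0.3 rad); z is up. A steel tongue 40 mm wide carries the bolt at the front, out to 218 mm from the axis; the bolt's guide there is 39 mm high, 157 to 169 mm from the axis.
- carousel (a joint): Turn of the carousel from where it stood at the start, rad, positive counterclockwise from above, no end stops (0 at the start whatever way it then points). It turns on the base's axis with slight friction (about 0.06 N m) and stops within about a degree when no longer pushed.
- tray (a point): Centre of the carousel's wooden tray, on the axis, at its floor, 41 mm above the counter. Tray 300 mm across, lip to 47 mm. Crossed partitions, top at 83 mm, make four quarter compartments; centre column to 130 mm. Below, a steel ring has a V notch, 34 mm wide, under each compartment's middle: the bolt enters when a compartment faces front to about 5 degrees, and then centres it.
- post_1 (a point): One of four equal upright steel posts on the rim, at the partitions' ends, 90 degrees apart: each 17 mm across, 139 mm from the axis, top 102 mm above the counter. The point is on this post's own axis, 75 mm above the counter. Pushing any post sideways along the rim turns the carousel.
- post_2 (a point): The next of the four posts, 90 degrees counterclockwise (from above) from post_1; the other two stand opposite these two. Point as for post_1.
- shaker_mid (a point): Centre (half-way up) of the tall glass shaker with a perforated steel cap, 73 mm across, 119 mm high, standing loose in the middle of one compartment, about 78 to 84 mm from the axis. Its top is 160 mm above the counter.
- bolt (a joint): Travel of the sliding bolt, m: 0 drawn back, 0.026 fully home. It slides level toward the carousel's axis along the base's +x and stays where it is left (about 2 N to move). It is stopped at about 0.004 by the plain rim and goes fully home only in a notch.
- bolt_knob (a point): The bolt's upright black knob, 17 mm across, top 78 mm above the counter; the point is on its axis, 61 mm above the counter. It stands in front of the carousel, 205 mm from the axis with the bolt drawn back and 179 mm with it home.
- card_holder: Clear card holder, 48x96x57 mm, loose in a compartment. Origin: centre of its underside.
- dip_red_1: Lidded dip cup, 69 mm across, 34 mm high, loose in a compartment, lower one of a stack of two. Origin: centre of its underside.
- dip_red_2: The upper dip cup of that stack, same size. Origin: centre of its underside.
- dip_white_1: Lidded dip cup, 69 mm across, 34 mm high, loose in another compartment, lower one of a stack of two. Origin: centre of its underside.
- dip_white_2: The upper dip cup of that stack, same size. Origin: centre of its underside.
- call_bell: Bystander: counter bell, 82 mm across, 67 mm high. Origin: centre of its underside.
- can: Bystander: drink can, 66 mm across, 115 mm high. Origin: centre of its underside.
- order_pad: Bystander: order pad lying flat, 152x92x11 mm. Origin: centre of its underside.
Things that resemble listed ones, but are neither listed nor needed, are in the scene too. What is shaped like the part that bears shaker_mid but blue is not meant.

How it is judged:
On the way:
1. the shaker's compartment has been turned to the front while the bolt is still drawn back, and the carousel has come to rest there (x of shaker_mid in the frame of carousel_base below -0.045 m and y of shaker_mid in the frame of carousel_base between -0.03 and 0.03 m and value of joint bolt below 0.012 m and velocity of joint carousel between -0.1 and 0.1 rad/s), for 0.2 s.
At the end, for the whole second after the job is handed in: The shaker stands upright on the tray in the front compartment (more than 45 mm in front of the axis and within 30 mm of the centre line), the bolt is at least 22 mm of its 26 mm home in the notch, and the carousel is still (x of shaker_mid in the frame of carousel_base below -0.045 m and y of shaker_mid in the frame of carousel_base between -0.03 and 0.03 m and value of joint bolt above 0.022 m and velocity of joint carousel between -0.05 and 0.05 rad/s and height (world z) of shaker_mid below 0.106 m and angle between shaker_mid's own z axis and vertical below 0.1 rad); the robot touches nothing.
It fails at once if the carousel is spun faster than 2.5 rad/s (velocity of joint carousel above 2.5 rad/s or velocity of joint carousel below -2.5 rad/s).
It fails at once if a thing standing in the carousel is lifted by more than 15 mm or tipped by more than 0.35 rad (height (world z) of shaker_mid above 0.1155 m or angle between any of shaker_mid, card_holder, dip_red_1, dip_red_2, dip_white_1, dip_white_2's own z axis and vertical above 0.35 rad or height (world z) of any of card_holder, dip_red_1, dip_white_1 above 0.056 m or height (world z) of any of dip_red_2, dip_white_2 above 0.0865 m).
It fails at once if the robot presses on a thing standing in the carousel with more than 4 N (contact force between any of the arm, the fingers and shaker above 4 N or contact force between any of the arm, the fingers and card_holder above 4 N or contact force between any of the arm, the fingers and dip_red_1 above 4 N or contact force between any of the arm, the fingers and dip_red_2 above 4 N or contact force between any of the arm, the fingers and dip_white_1 above 4 N or contact force between any of the arm, the fingers and dip_white_2 above 4 N).
It fails at once if one of the other things on the counter (bell, can, order pad) is moved by more than 30 mm (distance of any of call_bell, can, order_pad from where it was at the start of the episode above 0.03 m).
It also fails if it takes over 64 s, if anything falls off the work surface, if the arm or the gripper's body presses on something with over 40 N, if the wrist force passes 120 N, or if a joint passes its speed limit or range.

ROBOT

A 7-joint arm with a two-finger parallel gripper is mounted at the origin on a cart in front of the work surface, level with it; the furniture and walls round the work are solid. World frame = base frame: x ahead of the robot, y to its left, z up, the work surface at z = 0. Lengths are in m, angles in rad, forces in N, time in s.
With the tool pointing down it reaches from about 0.4 to 0.875 m from the base axis. Payload 19.3 kg.
Tool frame: the origin (TCP) lies on the front face of the gripper's body, between the roots of the fingers; the fingertips stand 73 mm ahead of it and the grasp point (between the pads) lies 54 mm ahead of it; z points along the fingers, y is the line along which they close (so a half turn about z gives the same grasp; the last joint's range is limited). The gripper opens to 85 mm and grips with 20 to 120 N. Pads are 22 mm wide; open, the fingers measure 114 mm over their backs; the gripper's body (76 mm by 85 mm) begins 54 mm behind the grasp point. The pads swing forward as they close: fully open they stand 13 mm farther back than shut.
Start: joints at [1.27, 0.521, -0.036, 1.599, 0.021, 1.021, -0.113], TCP at [0.143, -0.608, 0.304] pointing down, gripper open.
Joint ranges: [-2.91, 2.91], [-0.3, 2.13], [-1.5, 1.42], [0.17, 2.43], [-1.26, 4.41], [0.16, 1.93], [-2.52, 2.52]. Speed limits (rad/s): [1.89, 1.89, 2.39, 2.39, 3.01, 3.01, 3.01].

INTERFACE

Orientations are given as a unit quaternion [x, y, z, w].
In Python, from workcell import arm, cams gives the robot as it stands. The module is installed in compiled form; this text tells all that it offers.
- The arm moves only by the tool apply_moves, never from a script. Its argument "deltas" is a list that holds one entry, the list of rows, each a list of 5 numbers: the shift along the tool's x, y, z in mm, then the turn about the tool's z in degrees, then the finger opening in mm, from 0 to 85.4. In form: [[[tx, ty, tz, roll, jaw], ...]]. A call has 1 to 12 rows; each row shifts and turns the commanded pose from where the row before left it, along the tool's axes as they then stand; what a row does not reach is not made up. A row lasts 1/10 s, in which the tool goes at most 50 mm and 8.59 degrees, less where a joint would pass 70% of its speed; a pose out of reach is approached as far as the arm can. A call is refused whole if a number of a shift passes 50 or a number of a turn 8.59, either way. A call with a gripper value outside its range is refused whole. The fingers move at their own pace and stop on an object; "squeeze" is the grip in N (left out, the last holds). Time passes only in rows, so rows that do not move let the fingers close. It gives the time, the measured TCP pose, the force, the opening and the grip force at its end, in the units of the state.
- arm.get_state(): the state, without advancing time (a new reading comes with each control period).
- cams.grab_frame(name): name is "scene" or "top" or "wrist"; returns (picture, depth): 400x640x3 uint8, blue, green, red; 400x640 float32, m along the optical axis (not along the pixel's ray), 0 where there is no reading.
- cams.calibration(name): a dict with "K" (3x3 intrinsics, pixels), "R" (3x3) and "t" (3): a world point X has camera coordinates R X + t. Camera axes: x right, y down, z forward; pixel columns grow to the right and rows downward; lengths in m; the calibration is good to about 2 mm. A picture is of the moment at which its call begins: read the wrist's pose just before it. calibration takes no time and is no camera call; for the wrist camera it gives the pose at the moment of the call.
- arm.hand_in(): hands the job in; it is judged then, once.
Trained networks look in the newest picture that a camera, given by its name, has taken for a name from the list of things; names that differ only in an ending like _2 or _b are one class to them, and where a whole thing is asked for, a point or a joint stands for the part that bears it (a point fixed in the world has none). Each returns a list of dicts, best first, with "conf" (0 to 1); they miss things now and then, are a little off and sometimes report something else, mostly with a low value. They report only what shows in the picture. A call takes as long as a camera call. They do not tell look-alikes from the thing itself.
- cams.look_for(camera, target): "position" ([x, y, z] in m, in world coordinates, good to about 4 mm: the middle of the surface that is visible of it).
The state is a dict: "clock": time; "q": joint angles; "qd": joint speeds; "effort": joint torques, N m; "position": TCP position; "tcp_rot": TCP orientation; "contact_force": force on the tool from outside, world axes, zero at the start; "moment": the same for the moment, N m; "finger_gap": finger opening in m; "gripper_force": force on a finger pad.
Only numpy, scipy, OpenCV 4.12 (cv2) and the standard library are available. Lean on these libraries where they do the work, as an engineer would, in place of code of your own. Each camera call takes 0.05 s, during which the arm holds its last target. There are 200 camera calls.

## Working session

There is one attempt and no reset: what is moved stays moved. The work goes in short steps, Python scripts to look and compute and a tool call to move; the robot and the scene stay as the last step left them, time stands still between calls to the robot, and variables do not carry over. Pictures are saved under pics/ and viewed, at most 10 in all, crops included, and the job is handed in when it is done.

Besides the shell and the picture viewer there is one more tool, called after "Call:" as name(argument=value, ...) on one line, values as JSON. apply_moves: Moves the arm, as the interface text tells. Its arguments: {"type":"object","properties":{"deltas":{"type":"array"},"squeeze":{"type":"number"}},"required":["deltas"]}

```bash
mkdir -p pics
python3 - <<'E'
from workcell import arm,cams
import cv2,numpy as np
s=arm.get_state();print(s['clock'],s['position'],s['tcp_rot'])
for c in("top","scene"):
    p,d=cams.grab_frame(c);cv2.imwrite(f'pics/{c}0.png',p)
    for n in("carousel_base","tray","post_1","shaker_mid","bolt_knob","can","call_bell","order_pad"):
        for r in cams.look_for(c,n)[:5]:print(c,n,np.round(r['position'],3),round(r['conf'],2))
E
```

```text
0.0 [ 0.1428955  -0.6081969   0.30333675] [ 9.93348055e-01  1.15149222e-01 -9.39480607e-05 -5.37354367e-04]
top carousel_base [ 0.48  -0.015  0.006] 0.69
top tray [ 0.653 -0.016  0.043] 0.68
top tray [ 0.429 -0.243  0.037] 0.24
top tray [0.687 0.057 0.105] 0.16
top post_1 [ 0.65  -0.015  0.042] 0.86
top shaker_mid [ 0.339 -0.113  0.115] 0.9
top shaker_mid [ 0.719 -0.045  0.149] 0.74
top bolt_knob [ 0.48  -0.017  0.008] 0.73
top can [ 0.552 -0.235  0.112] 0.68
top call_bell [ 0.428 -0.241  0.037] 0.7
top order_pad [ 0.492 -0.383  0.009] 0.56
scene carousel_base [ 0.477 -0.006  0.026] 0.63
scene tray [0.64  0.029 0.044] 0.97
scene tray [ 0.427 -0.226  0.032] 0.23
scene post_1 [0.636 0.03  0.04 ] 0.96
scene shaker_mid [ 0.718 -0.026  0.13 ] 0.59
scene shaker_mid [ 0.328 -0.088  0.08 ] 0.57
scene bolt_knob [ 0.459 -0.008  0.037] 0.48
scene can [ 0.549 -0.215  0.079] 0.82
scene call_bell [ 0.428 -0.226  0.031] 0.75
scene call_bell [ 0.491 -0.371  0.014] 0.37
scene call_bell [ 0.458 -0.008  0.038] 0.33
scene order_pad [ 0.492 -0.372  0.014] 0.58
```

View pics/top0.png

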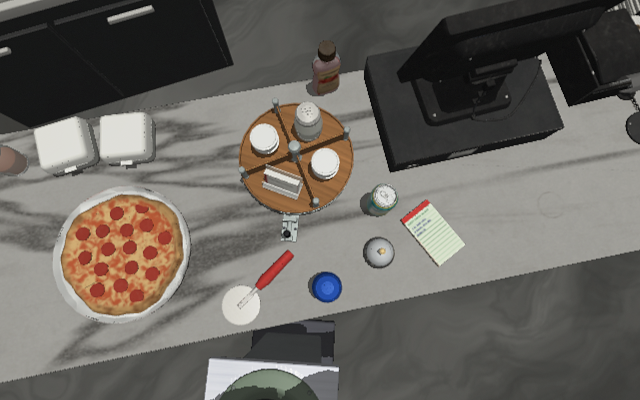

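View pics/scene0.png

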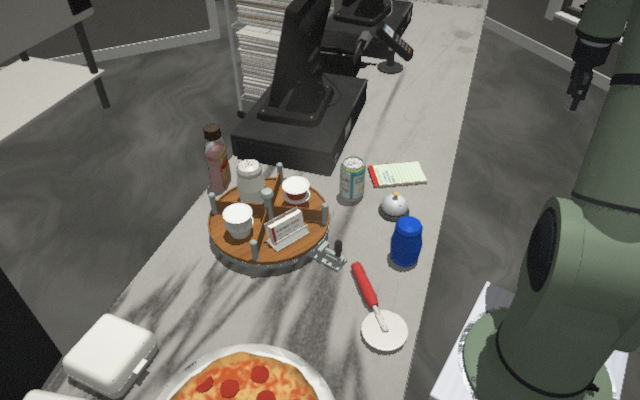

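```bash
cat > h.py <<'E'
from workcell import arm,cams
import cv2,numpy as np
def ray(c,u,v,z):
    k=cams.calibration(c);R,t=np.array(k['R']),np.array(k['t']);C=-R.T@t
    d=R.T@np.linalg.solve(k['K'],[u,v,1.]);return (C+d*(z-C[2])/d[2])
E
python3 - <<'E'
from h import *
for n,u,v,z in[("col",294,148,.13),("pBack",276,103,.102),("pRight",347,131,.102),("pFront",316,203,.102),("pLeft",243,172,.102),("knob",287,233,.078),("shaker",308,110,.16),("bottle",328,47,.2),("regcorner",393,170,.1),("regleft",367,55,.1)]:
    print(n,ray("top",u,v,z).round(3))
print(ray("top",294,155,.13))
i=cv2.imread('pics/top0.png')[85:255,220:410];cv2.imwrite('pics/crop.png',cv2.resize(i,None,fx=3.4,fy=3.4,interpolation=cv2.INTER_CUBIC))
p,d=cams.grab_frame("top")
for u,v in((328,47),(322,75),(380,160),(380,80),(430,50)):
    k=cams.calibration("top");X=np.linalg.solve(k['K'],[u,v,1.])*d[v,u];print(u,v,(np.array(k['R']).T@(X-k['t'])).round(3))
E
```

```text
col [ 0.655 -0.018  0.13 ]
pBack [0.781 0.04  0.102]
pRight [ 0.718 -0.143  0.102]
pFront [ 0.531 -0.078  0.102]
pLeft [0.596 0.103 0.102]
knob [ 0.458 -0.013  0.078]
shaker [ 0.74  -0.046  0.16 ]
bottle [ 0.881 -0.083  0.2  ]
regcorner [ 0.626 -0.26   0.1  ]
regleft [ 0.932 -0.184  0.1  ]
[ 0.63773592 -0.01931375  0.13      ]
328 47 [ 0.888 -0.083  0.19 ]
322 75 [ 0.862 -0.071  0.109]
380 160 [ 0.683 -0.243 -0.004]
380 80 [ 0.867 -0.221  0.094]
430 50 [ 0.77  -0.269  0.374]
```

View pics/crop.png

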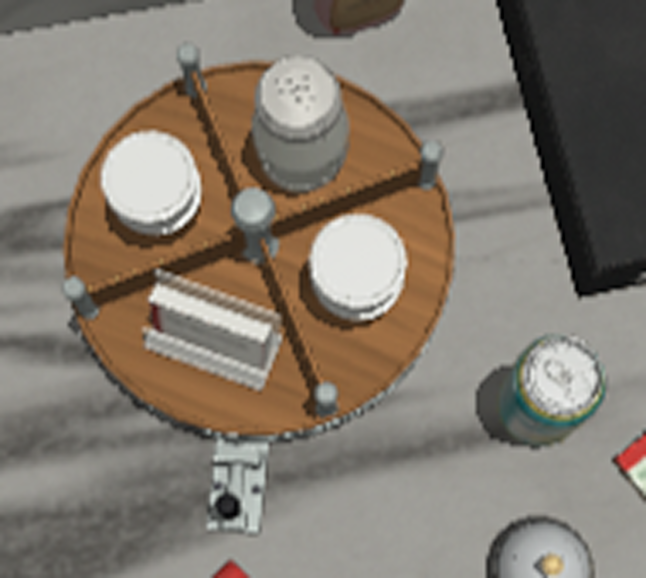

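Call:
apply_moves(deltas=[[[36, -31, 0, 0, 45], [36, -31, 0, 0, 45], [36, -31, 0, 0, 45], [36, -31, 0, 0, 45], [36, -31, 0, 0, 45], [36, -31, 0, 0, 45], [36, -31, 0, 0, 45], [36, -31, 0, 0, 45], [36, -31, 0, 0, 45], [36, -31, 0, 0, 45], [36, -31, 0, 0, 45], [36, -31, 0, 0, 45]]])

```text
clock: 2.15
position: [0.4793, -0.1458, 0.3042]
tcp_rot: [0.993, 0.115, 0.0, 0.0]
contact_force: [0.5, -0.5, -0.3]
finger_gap: 0.045
gripper_force: 0.0
```

Call:
apply_moves(deltas=[[[0, 0, 0, -8.5, 45], [0, 0, 0, -8.5, 45], [0, 0, 0, -8.5, 45], [0, 0, 0, -8.5, 45], [0, 0, 0, -8.5, 45], [0, 0, 0, -8.5, 45], [0, 0, 0, -8.5, 45], [0, 0, 0, -8.5, 45], [0, 0, 0, -8.5, 45], [0, 0, 0, -8.5, 45], [0, 0, 0, -8.5, 45], [0, 0, 0, -8.5, 45]]])

```text
clock: 3.35
position: [0.4784, -0.1475, 0.304]
tcp_rot: [0.533, 0.846, -0.0, 0.0]
contact_force: [-0.3, -0.4, 0.1]
finger_gap: 0.0451
gripper_force: 0.0
```

Call:
apply_moves(deltas=[[[0, 0, 0, -8.5, 45], [0, 0, 0, -8.5, 45], [0, 0, 0, -8.5, 45], [0, 0, 0, -8.5, 45], [0, 0, 0, -8.5, 45], [0, 0, 0, -8.5, 45], [0, 0, 0, -8.5, 45], [0, 0, 0, -8.5, 45], [0, 0, 0, -8.5, 45], [0, 0, 0, -8.5, 45], [0, 0, 0, -4, 45], [0, 0, 0, 0, 45]]])

```text
clock: 4.55
position: [0.4784, -0.1477, 0.3038]
tcp_rot: [-0.21, 0.978, 0.0, 0.0]
contact_force: [-0.3, 0.1, 0.1]
finger_gap: 0.0452
gripper_force: 0.0
```

```bash
cat >> h.py <<'E'
from scipy.spatial.transform import Rotation as Ro
def st(goal=None):
    s=arm.get_state();R=Ro.from_quat(s['tcp_rot']).as_matrix();p=np.array(s['position'])
    print('t',round(s['clock'],2),'p',p.round(4),'ydir',np.degrees(np.arctan2(R[1,1],R[0,1])).round(1),'z',R[:,2].round(3),'F',np.round(s['contact_force'],1),'gap',round(s['finger_gap'],4),'q',np.round(s['q'],2))
    rel=p[:2]-[.6565,-.0195];print('r',np.hypot(*rel).round(4),'ang',np.degrees(np.arctan2(rel[1],rel[0])).round(1))
    if goal is not None:print('tool delta mm',(R.T@(np.array(goal)-p)*1e3).round(1))
E
python3 -c "
from h import *
st([.5255,-.082,.137])"
```

```text
t 4.55 p [ 0.4784 -0.1477  0.3038] ydir 114.3 z [-0.  0. -1.] F [-0.3  0.1  0.1] gap 0.0452 q [ 0.92  0.48 -0.99  1.89  0.46  1.03  1.73]
r 0.2194 ang -144.3
tool delta mm [-69.9  40.4 166.8]
```

Call:
apply_moves(deltas=[[[-20, 11, 0, 0, 45], [-25, 15, 0, 0, 45], [-25, 14, 0, 0, 45], [0, 0, 30, 0, 45], [0, 0, 30, 0, 45], [0, 0, 15, 0, 45], [0, 0, 0, 0, 45]]])

```text
clock: 5.25
position: [0.5252, -0.0823, 0.2276]
tcp_rot: [-0.209, 0.978, 0.0, -0.001]
contact_force: [-0.0, 0.8, 1.4]
finger_gap: 0.0451
gripper_force: 0.0
```

Run:
```python
from h import *
st([.5255,-.082,.137])
p,d=cams.grab_frame("wrist");cv2.imwrite('pics/w1.png',p)
for z in (.102,):
  k=cams.calibration("wrist")
  X=k['K']@(np.array(k['R'])@np.array([.5315,-.080,z])+k['t']);print(X[:2]/X[2])
```

```text
t 5.25 p [ 0.5252 -0.0823  0.2276] ydir 114.2 z [-0.003  0.    -1.   ] F [-0.   0.8  1.4] gap 0.0451 q [ 0.68  0.62 -0.89  1.88  0.6   0.93  1.49]
r 0.1455 ang -154.4
tool delta mm [-0.5  0.  90.6]
[324.58231974 233.11687019]
```

View pics/w1.png

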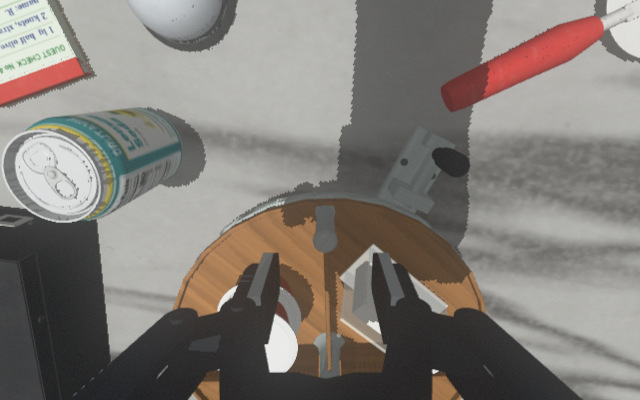

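Run:
```python
from h import *
s=arm.get_state();R=Ro.from_quat(s['tcp_rot']).as_matrix();p=np.array(s['position'])
for n,u,v,z in(("card near",374,245,.098),("card near low",374,245,.045),("card right",446,305,.098),("card left",340,278,.098),("post top",325,245,.102),("knob top",452,163,.078),("postend",324,208,.102)):
    X=ray("wrist",u,v,z);print(n,X.round(3),(R.T@(X-p)*1e3).round(0))
```

```text
card near [ 0.528 -0.045  0.098] [-17.  33. 131.]
card near low [ 0.549 -0.026  0.045] [-44.  42. 184.]
card right [0.549 0.025 0.098] [-65.  88. 131.]
card left [ 0.56  -0.055  0.098] [-43.  10. 131.]
post top [ 0.539 -0.076  0.102] [-15.  -0. 127.]
knob top [ 0.458 -0.017  0.078] [ 35.  87. 151.]
postend [ 0.516 -0.088  0.102] [ 11.  -1. 127.]
```

Call:
apply_moves(deltas=[[[0, 0, 20, 0, 40], [0, 0, 25, 0, 40], [0, 0, 25, 0, 40], [0, 0, 15, 0, 40], [0, 0, 7, 0, 40], [0, 0, 0, 0, 40], [-0.1, 5.1, 0, 2, 40], [-0.1, 5.1, 0, 2, 40], [-0.1, 5.1, 0, 2, 40], [-0.3, 10.1, 0, 4, 40], [-0.3, 10.1, 0, 4, 40], [0, 0, 0, 0, 40]]])

```text
clock: 6.5
position: [0.5158, -0.0473, 0.1383]
tcp_rot: [-0.089, 0.996, -0.0, 0.001]
contact_force: [0.0, -0.5, 0.8]
finger_gap: 0.0399
gripper_force: 0.0
```

Run:
```python
from h import *
st()
p,d=cams.grab_frame("top");cv2.imwrite('pics/t2.png',p)
for r in cams.look_for("top","shaker_mid"):print(np.round(r['position'],3),round(r['conf'],2))
```

```text
t 6.5 p [ 0.5158 -0.0473  0.1383] ydir 100.2 z [ 0.002 -0.    -1.   ] F [ 0.  -0.5  0.8] gap 0.0399 q [ 0.5   0.71 -0.73  1.98  0.71  0.73  1.09]
r 0.1434 ang -168.8
[ 0.332 -0.103  0.116] 0.85
[ 0.718 -0.059  0.154] 0.81
```

Call:
apply_moves(deltas=[[[-0.1, 5.1, 0, 2, 40], [-0.3, 10.1, 0, 4, 40], [-0.5, 12.7, 0, 5, 40], [-0.5, 12.7, 0, 5, 40], [-0.5, 12.7, 0, 5, 40], [-0.5, 12.7, 0, 5, 40], [-0.5, 12.7, 0, 5, 40], [-0.5, 12.7, 0, 5, 40], [-0.5, 12.7, 0, 5, 40], [-0.3, 10.1, 0, 4, 40], [-0.1, 5.1, 0, 2, 40], [0, 0, 0, 0, 40]]])

```text
clock: 7.8
position: [0.5421, 0.0649, 0.1372]
tcp_rot: [0.315, 0.949, 0.0, 0.0]
contact_force: [-0.0, -0.1, -0.7]
finger_gap: 0.0397
gripper_force: 0.0
```

Run:
```python
from h import *
st()
p,d=cams.grab_frame("top");cv2.imwrite('pics/t3.png',p)
for r in cams.look_for("top","shaker_mid"):print(np.round(r['position'],3),round(r['conf'],2))
```

```text
t 7.8 p [0.5421 0.0649 0.1372] ydir 53.3 z [ 0.001  0.    -1.   ] F [-0.  -0.1 -0.7] gap 0.0397 q [ 0.15  0.69 -0.53  1.91  0.53  0.68  0.23]
r 0.1421 ang 143.6
[ 0.662 -0.095  0.152] 0.9
```

Call:
apply_moves(deltas=[[[0, 5.1, 0, 2, 40], [0, 10.1, 0, 4, 40], [-0.3, 12.7, 0, 5, 40], [-0.3, 12.7, 0, 5, 40], [-0.3, 12.7, 0, 5, 40], [-0.3, 12.7, 0, 5, 40], [-0.3, 12.7, 0, 5, 40], [-0.3, 12.7, 0, 5, 40], [-0.3, 12.7, 0, 5, 40], [-0.2, 10.1, 0, 4, 40], [-0.1, 5.1, 0, 2, 40], [0, 0, 0, 0, 40]]])

```text
clock: 9.1
position: [0.6412, 0.1236, 0.1368]
tcp_rot: [0.668, 0.745, -0.0, 0.0]
contact_force: [-0.4, 0.1, 1.1]
finger_gap: 0.04
gripper_force: 0.0
```

Run:
```python
from h import *
st()
p,d=cams.grab_frame("top");cv2.imwrite('pics/t4.png',p)
for r in cams.look_for("top","shaker_mid"):print(np.round(r['position'],3),round(r['conf'],2))
```

```text
t 9.1 p [0.6412 0.1236 0.1368] ydir 6.2 z [-0. -0. -1.] F [-0.4  0.1  1.1] gap 0.04 q [-0.08  0.78 -0.32  1.62  0.32  0.79 -0.42]
r 0.1439 ang 96.1
[ 0.342 -0.118  0.114] 0.88
[ 0.604 -0.082  0.151] 0.58
[ 0.546 -0.235  0.11 ] 0.33
```

Call:
apply_moves(deltas=[[[0, 5.1, 0, 2, 40], [-0.2, 10.1, 0, 4, 40], [-0.4, 12.7, 0, 5, 40], [-0.4, 12.7, 0, 5, 40], [-0.4, 12.7, 0, 5, 40], [-0.4, 12.7, 0, 5, 40], [-0.4, 12.7, 0, 5, 40], [-0.2, 10.1, 0, 4, 40], [-0.2, 10.1, 0, 4, 40], [-0.1, 5.1, 0, 2, 40], [-0.1, 5.1, 0, 2, 40], [0, 0, 0, 0, 40]]])

```text
clock: 10.4
position: [0.7443, 0.0968, 0.1368]
tcp_rot: [0.894, 0.447, -0.0, 0.0]
contact_force: [0.5, -0.7, -0.0]
finger_gap: 0.0397
gripper_force: 0.0
```

Run:
```python
from h import *
st()
p,d=cams.grab_frame("top");i=p[85:255,220:410];cv2.imwrite('pics/t5.png',cv2.resize(i,None,fx=3.4,fy=3.4,interpolation=cv2.INTER_CUBIC))
for r in cams.look_for("top","shaker_mid"):print(np.round(r['position'],3),round(r['conf'],2))
```

```text
t 10.4 p [0.7443 0.0968 0.1368] ydir -36.8 z [ 0. -0. -1.] F [ 0.5 -0.7 -0. ] gap 0.0397 q [-0.14  0.9  -0.13  1.32  0.13  0.93 -0.94]
r 0.1457 ang 52.9
[ 0.571 -0.036  0.158] 0.62
```

View pics/t5.png

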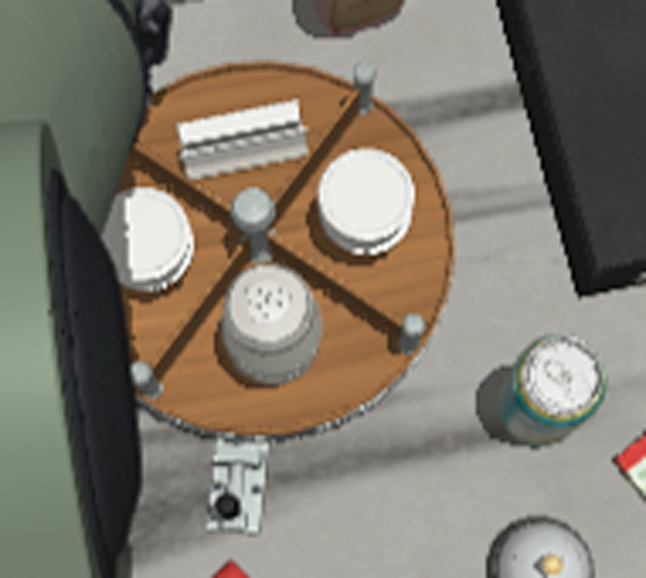

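Run:
```python
from h import *
for u,v in((364,72),(413,323),(145,372)):
    X=ray("top",220+u/3.4,85+v/3.4,.102)[:2];P=X-[.6565,-.0195];print(X.round(3),np.hypot(*P).round(3),np.degrees(np.arctan2(P[1],P[0])).round(1))
# tongue: direction, crop edges near slide plate z~.02
for u,v,z in((243,445,.02),(233,532,.02),(228,503,.078)):
    X=ray("top",220+u/3.4,85+v/3.4,z)[:2];P=X-[.6565,-.0195];print(X.round(3),np.hypot(*P).round(3),np.degrees(np.arctan2(P[1],P[0])).round(1))
```

```text
[ 0.781 -0.089] 0.143 -29.3
[ 0.592 -0.136] 0.133 -119.1
[0.544 0.05 ] 0.133 148.3
[ 0.509 -0.016] 0.147 178.5
[ 0.443 -0.014] 0.213 178.4
[ 0.458 -0.014] 0.198 178.3
```

Call:
apply_moves(deltas=[[[-0.1, 5, 0, 2, 40], [-0.2, 7.4, 0, 3, 40], [-0.2, 7.4, 0, 3, 40], [-0.1, 5, 0, 2, 40], [-0.1, 5, 0, 2, 40], [0, 2.5, 0, 1, 40], [0, 2.5, 0, 1, 40], [0, 2.5, 0, 1, 40], [0, 0, 0, 0, 40], [0, 0, 0, 0, 40]]])

```text
clock: 11.5
position: [0.7708, 0.0713, 0.1369]
tcp_rot: [0.945, 0.328, 0.0, -0.0]
contact_force: [0.4, 0.2, 0.0]
finger_gap: 0.0402
gripper_force: 0.0
```

Run:
```python
from h import *
st()
p,d=cams.grab_frame("top");i=p[85:255,220:410];cv2.imwrite('pics/t6.png',cv2.resize(i,None,fx=3.4,fy=3.4,interpolation=cv2.INTER_CUBIC))
for r in cams.look_for("top","shaker_mid"):print(np.round(r['position'],3),round(r['conf'],2))
```

```text
t 11.5 p [0.7708 0.0713 0.1369] ydir -51.8 z [ 0.  0. -1.] F [0.4 0.2 0. ] gap 0.0402 q [-0.14  0.94 -0.07  1.24  0.06  0.96 -1.11]
r 0.146 ang 38.5
[ 0.57  -0.016  0.154] 0.97
[ 0.343 -0.118  0.118] 0.77
```

View pics/t6.png

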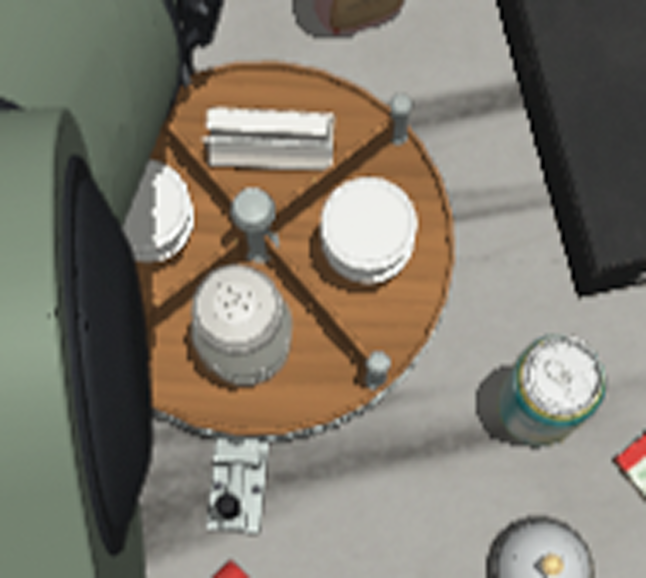

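Run:
```python
from h import *
for u,v,o in((400,102,-135),(376,361,-45),):
    X=ray("top",220+u/3.4,85+v/3.4,.102)[:2];P=X-[.661,-.018];print(X.round(3),np.hypot(*P).round(3),(np.degrees(np.arctan2(P[1],P[0]))+o)%360)
st([.7708,.0713,.304])
```

```text
[ 0.759 -0.117] 0.139 179.5589383266302
[ 0.562 -0.111] 0.136 178.40235453218068
t 11.6 p [0.7707 0.0714 0.1369] ydir -51.8 z [-0.  0. -1.] F [0.2 0.2 0.2] gap 0.04 q [-0.14  0.94 -0.07  1.24  0.06  0.96 -1.11]
r 0.146 ang 38.5
tool delta mm [-0.000e+00  1.000e-01 -1.671e+02]
```

Call:
apply_moves(deltas=[[[0, 0, -8, 0, 40], [0, 0, -20, 0, 40], [0, 0, -30, 0, 40], [0, 0, -40, 0, 40], [0, 0, -40, 0, 40], [0, 0, -15, 0, 40], [0, 0, 0, 8, 0], [0, 0, 0, 8, 0], [0, 0, 0, 8, 0], [0, 0, 0, 8, 0], [0, 0, 0, 6.2, 0], [0, 0, 0, 0, 0]]])

```text
clock: 12.8
position: [0.7707, 0.0715, 0.29]
tcp_rot: [1.0, -0.001, -0.0, 0.0]
contact_force: [0.2, 0.0, 0.2]
finger_gap: 0.0
gripper_force: 0.0
```

Call:
apply_moves(deltas=[[[-15, 5, 0, 0, 0], [-35, 9, 0, 0, 0], [-35, 9, 0, 0, 0], [-35, 9, 0, 0, 0], [-35, 9, 0, 0, 0], [-35, 9, 0, 0, 0], [-35, 9, 0, 0, 0], [-35, 9, 0, 0, 0], [-35, 9, 0, 0, 0], [-35, 7, 0, 0, 0], [-16, 1, 0, 0, 0], [0, 0, 0, 0, 0]]])

```text
clock: 14.0
position: [0.4232, -0.0142, 0.2904]
tcp_rot: [1.0, 0.002, 0.0, 0.0]
contact_force: [-0.0, -0.1, 0.1]
finger_gap: 0.0001
gripper_force: 0.0
```

Run:
```python
from h import *
p,d=cams.grab_frame("top");i=p[85:255,220:410];cv2.imwrite('pics/t7.png',cv2.resize(i,None,fx=3.4,fy=3.4,interpolation=cv2.INTER_CUBIC))
p,d=cams.grab_frame("wrist");cv2.imwrite('pics/w7.png',p)
for r in cams.look_for("wrist","bolt_knob"):print(np.round(r['position'],3),round(r['conf'],2))
st([.422,-.0145,.128])
```

```text
[ 0.467 -0.012  0.034] 0.7
t 14.15 p [ 0.4256 -0.0137  0.2902] ydir -89.8 z [ 0.001  0.    -1.   ] F [-0.4 -0.4 -0.2] gap 0.0001 q [-0.18  0.22  0.09  2.11 -0.03  0.8  -1.65]
r 0.231 ang 178.6
tool delta mm [ -3.7   0.8 162.2]
```

View pics/w7.png

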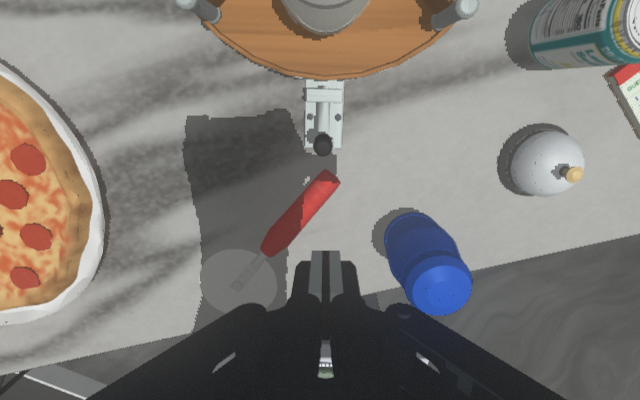

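Run:
```python
from h import *
for n,u,v,z in(("knob",323,148,.078),("postL",205,14,.102),("postR",455,12,.102),("handle",332,177,.02),("tong",324,85,.02)):print(n,ray("wrist",u,v,z).round(4))
```

```text
knob [ 0.4579 -0.0118  0.078 ]
postL [0.5555 0.0699 0.102 ]
postR [ 0.5571 -0.1035  0.102 ]
handle [ 0.4162 -0.021   0.02  ]
tong [ 0.5091 -0.0124  0.02  ]
```

Call:
apply_moves(deltas=[[[-3, 0, 20, 0, 0], [-3, 0, 35, 0, 0], [0, 0, 40, 0, 0], [0, 0, 35, 0, 0], [0, 0, 20, 0, 0], [0, 0, 12, 0, 0], [0, 0, 0, 0, 0], [4, 0, 0, 0, 0], [4, 0, 0, 0, 0], [4, 0, 0, 0, 0], [4, 0, 0, 0, 0], [0, 0, 0, 0, 0]]])

```text
clock: 15.35
position: [0.4356, -0.0138, 0.1282]
tcp_rot: [1.0, 0.0, 0.001, -0.0]
contact_force: [-0.0, -0.7, -0.0]
finger_gap: -0.0003
gripper_force: 0.0
```

```bash
python3 -c "
from h import *
st()"
```

```text
t 15.35 p [ 0.4356 -0.0138  0.1282] ydir -90.0 z [ 0.001  0.    -1.   ] F [-0.  -0.7 -0. ] gap -0.0003 q [-0.14  0.55  0.05  2.22 -0.06  0.38 -1.61]
r 0.221 ang 178.5
```

Call:
apply_moves(deltas=[[[3, 0, 0, 0, 0], [3, 0, 0, 0, 0], [3, 0, 0, 0, 0], [3, 0, 0, 0, 0], [3, 0, 0, 0, 0], [3, 0, 0, 0, 0], [3, 0, 0, 0, 0], [3, 0, 0, 0, 0], [0, 0, 0, 0, 0]]])

```text
clock: 16.25
position: [0.4594, -0.0138, 0.1279]
tcp_rot: [1.0, 0.0, 0.0, -0.0]
contact_force: [-0.7, 0.6, -0.6]
finger_gap: -0.0003
gripper_force: 0.0
```

Call:
apply_moves(deltas=[[[2, 0, 0, 0, 0], [2, 0, 0, 0, 0], [1, 0, 0, 0, 0], [0, 0, 0, 0, 0]]])

```text
clock: 16.65
position: [0.464, -0.0138, 0.1279]
tcp_rot: [1.0, 0.0, 0.0, -0.0]
contact_force: [-0.3, -0.4, 0.6]
finger_gap: 0.0001
gripper_force: 0.3
```

Call:
apply_moves(deltas=[[[1, 0, 0, 0, 0], [1, 0, 0, 0, 0], [0, 0, 0, 0, 0]]])

```text
clock: 16.95
position: [0.4652, -0.0139, 0.1278]
tcp_rot: [1.0, 0.0, -0.001, 0.0]
contact_force: [-6.7, -0.3, 4.5]
finger_gap: -0.0
gripper_force: 3.2
```

Run:
```python
from h import *
p,d=cams.grab_frame("wrist");cv2.imwrite('pics/w8.png',p)
st()
```

```text
t 17.0 p [ 0.4651 -0.0138  0.1278] ydir -90.0 z [-0.002 -0.    -1.   ] F [-5.9  1.   3.3] gap -0.0002 q [-0.13  0.57  0.05  2.14 -0.06  0.43 -1.61]
r 0.1914 ang 178.3
```

View pics/w8.png

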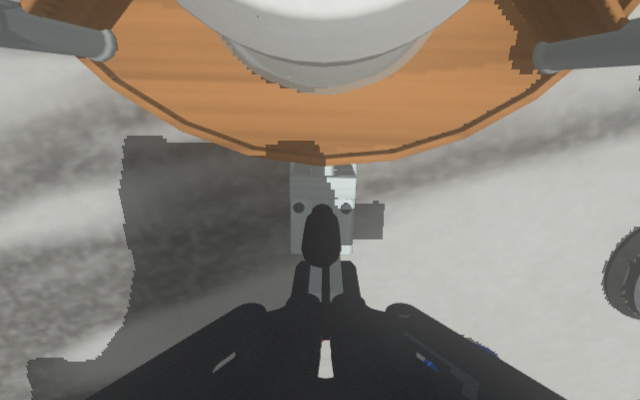

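Call:
apply_moves(deltas=[[[1, 0, 0, 0, 0], [1, 0, 0, 0, 0], [0, 0, 0, 0, 0], [0, 0, 0, 0, 0]]])

```text
clock: 17.4
position: [0.4656, -0.0138, 0.1275]
tcp_rot: [1.0, 0.0, -0.003, 0.0]
contact_force: [-16.6, 1.2, 9.8]
finger_gap: 0.0
gripper_force: 7.8
```

Call:
apply_moves(deltas=[[[-4, 0, 0, 0, 0], [-12, 0, 0, 0, 0], [-18, 0, 0, 0, 0], [0, 0, -20, 0, 0], [0, 0, -40, 0, 0], [0, 0, -50, 0, 0], [0, 0, -50, 0, 0], [0, 0, -4, 0, 0], [0, 0, 0, 0, 0], [0, 0, 0, 0, 0]]])

```text
clock: 18.4
position: [0.4332, -0.0138, 0.2911]
tcp_rot: [1.0, 0.0, -0.0, 0.0]
contact_force: [-0.1, -0.1, -0.4]
finger_gap: 0.0
gripper_force: 0.0
```

Run:
```python
from h import *
p,d=cams.grab_frame("wrist");cv2.imwrite('pics/w9.png',p)
for r in cams.look_for("wrist","bolt_knob"):print(np.round(r['position'],3),round(r['conf'],2))
k=cams.calibration("wrist");
for x in(.456,.484):
  X=k['K']@(np.array(k['R'])@np.array([x,-.0125,.078])+k['t']);print(x,X[:2]/X[2])
st()
```

```text
[ 0.489 -0.014  0.078] 0.81
0.456 [323.40254996 158.09231262]
0.484 [323.33154776 125.34431767]
t 18.5 p [ 0.4333 -0.0139  0.2907] ydir -90.0 z [-0.002 -0.    -1.   ] F [-0.2 -0.5 -0.3] gap 0.0003 q [-0.18  0.24  0.09  2.1  -0.03  0.81 -1.64]
r 0.2233 ang 178.6
```

View pics/w9.png

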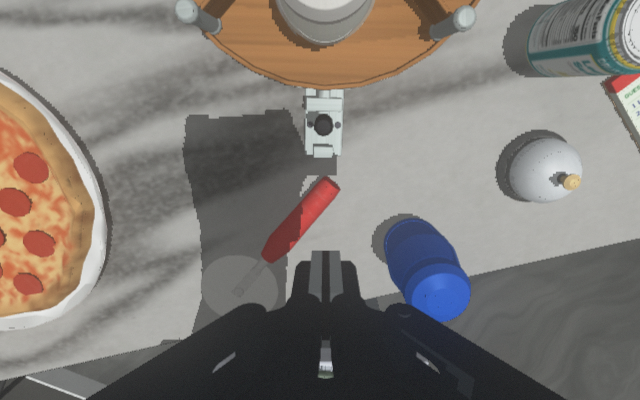

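The knob now shows at (323,124), where full travel predicts (323,125). The stop was firm at 16 N. The shaker faces front and upright at (322,10), and the tool is clear of everything.

```bash
python3 -c "
from workcell import arm
print(arm.hand_in())"
```

```text
the job is handed in; nothing more can be done
None
```

I turned the carousel until the shaker's compartment faced the front, pushed the bolt fully home in the notch, drew the arm clear and handed the job in at about 18.5 s; hand-in returned no verdict.

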